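# Fit the lamp carrier into the microscope lamphouse and hold it home

## Task

Take the lamp carrier (the one with the flat wing grip) out of its holder, stand it upright in the lamphouse socket with its two lugs in the slots, push it down against the spring and turn it a quarter turn clockwise, seen from above, to its stop. Finish still holding it by the grip and pressing it fully home, its flange flat down on the lamphouse, so that I can put the lock screw in: it springs up if you let go. Leave the other things on the bench where they are.

Things in the scene. Friction and masses are not known exactly. Their poses are not given: they have to be found in the camera images.
- lamp_carrier: lamp carrier, about 0.15 kg, hanging upright in one of two equal grey round holders (which one varies). Origin: centre of the underside of its round aluminium flange (68 mm across, z = 0 to 6 mm); z up its axis. The same when turned by half a turn about z. Below the flange: barrel 22 mm across to z = -19 mm, then a lamp bulb, at most 18 mm across, to z = -44 mm.
- carrier_grip (a point): centre of the carrier's black flat wing grip, on its axis 27 mm above the flange's underside; axes as the carrier's. The grip is 46 mm along x, 14 mm thick along y, and stands from the flange up to 41 mm above the flange's underside: take it from above, fingers closing along y.
- carrier_lugs (a point): centre of the carrier's steel lug bar, on its axis 15 mm below the flange's underside; axes as the carrier's. The bar crosses the barrel: 50 mm along x (in line with the wing grip), 9 mm along y, 8 mm high; its two ends are the lugs.
- socket_mouth (a point): centre of the socket opening, on the top face of the lamphouse, 100 mm above the bench; z up. Position and yaw vary. The opening in the 6 mm dark steel plate (84 mm square) is a 27 mm square crossed by a slot 56 mm long along x, 14 mm wide along y (white marks at its ends): the lugs go in along x, either way round. Fully home: flange resting on the plate, wing grip across the slot, along y.
- lamphouse: lamphouse, a fixed cream box 130 x 130 mm, 100 mm high, with a black round light port, 64 mm across, sticking out 28 mm on its +x side; origin under its centre. Under its top plate, stops let the carrier turn only clockwise seen from above, to about 90 to 96 degrees, and only while pressed down at least 8 mm from where it first rests on the spring.
- socket_spring (a joint): travel down (m) of the spring plate under the socket: 0 at rest, 0.013 with the carrier fully home. About 5 N to start it, 12 N at 0.013. It catches the lugs: a carrier just stood in rests with its flange 13 mm above the plate and cannot turn. Let go after the quarter turn, the carrier rises 5 mm, until its lugs are caught under the plate.
- lamp_holder: grey round holder, 72 mm outside, 56 mm inside, 70 mm high, fixed on the bench; the lamp carrier's flange lies on its rim. Origin: centre of its underside.
- eyepiece: eyepiece: black microscope eyepiece with a ROUND barrel 36 mm wide and 40 mm high above its black 68 mm flange; hangs in the other holder. Origin: centre of the flange's underside. Leave alone.
- culture_flask: flat clear culture flask with an orange screw cap, about 103 x 42 x 23 mm, lying flat; origin under the centre of its 75 mm body. Leave alone.
- petri_dish: clear, whitish round dish 90 mm across, 15 mm high; origin under its centre. Leave alone.
- objective_can: small clear can with a black lid, 38 mm across, 55 mm high, standing; origin under its centre. Leave alone.
- screwdriver: screwdriver 160 mm long lying on the bench. Leave alone.
- reagent_bottle: white plastic bottle with a red cap, 60 mm across, 120 mm high, standing; origin under its centre. Leave alone.
Not all that is in view belongs to the job. Leave any pink look-alike of the lamp_carrier alone.

How it is judged:
On the way, in this order (a step that is already met when the one before it is completed fails the run):
1. the lamp carrier is lifted clear of its holder (z of lamp_carrier in the frame of lamp_holder above 0.12 m and contact force between the fingers and lamp_carrier above 1 N), for 0.1 s.
2. the carrier stands upright in the socket with its lugs in the slots (horizontal distance between lamp_carrier and socket_mouth below 0.005 m and z of lamp_carrier in the frame of socket_mouth below 0.0165 m and angle between the x axis of lamp_carrier and the x axis of socket_mouth, either way round below 0.3 rad and angle between lamp_carrier's own z axis and vertical below 0.12 rad), for 0.1 s.
At the end, for the whole second after the job is handed in: The carrier sits upright (within 0.06 rad) and centred in the socket (4 mm), its flange within 2.5 mm of the lamphouse plate and the spring pressed at least 10.5 mm, turned at least 80 degrees from the slots, at rest, and the fingers still hold it (over 2 N) (horizontal distance between lamp_carrier and socket_mouth below 0.004 m and z of lamp_carrier in the frame of socket_mouth between -0.003 and 0.0025 m and angle between the x axis of lamp_carrier and the x axis of socket_mouth, either way round above 1.4 rad and angle between lamp_carrier's own z axis and vertical below 0.06 rad and value of joint socket_spring above 0.0105 m and contact force between the fingers and lamp_carrier above 2 N and linear speed of lamp_carrier below 0.02 m/s); the arm keeps its last pose, push and grip.
It fails at once if another thing on the bench is moved more than 25 mm (distance of any of eyepiece, culture_flask, petri_dish, objective_can, screwdriver, reagent_bottle from where it was at the start of the episode above 0.025 m).
It also fails if it takes over 45 s, if anything falls off the work surface, if the arm or the gripper's body presses on something with over 40 N, if the wrist force passes 120 N, or if a joint passes its speed limit or range.

## Robot

A 6-joint arm with a two-finger parallel gripper is mounted at the origin on the work surface. World frame = base frame: x ahead of the robot, y to its left, z up, the work surface at z = 0. Lengths are in m, angles in rad, forces in N, time in s.
With the tool pointing down it reaches from about 0.25 to 0.775 m from the base axis. Payload 4 kg.
Tool frame: the origin (TCP) lies on the centre line of the jaws, within the pads' length; the fingertips stand 8 mm ahead of it and the grasp point (between the pads) lies 11 mm behind it; z points along the fingers, y is the direction in which the jaws open and shut (so a half turn about z gives the same grasp; the last joint's range is limited). The gripper opens to 94 mm and grips with 3 to 60 N. Pads are 16 mm wide; open, the fingers measure 119 mm over their backs; the gripper's body (75 mm by 177 mm) begins 78 mm behind the grasp point.
Start: joints at [1.213, 0.087, 1.371, -0, 1.684, -0.103], TCP at [0.139, 0.532, 0.214] pointing down, gripper open.
Joint ranges: [-3.1, 3.1], [-0.76, 2.03], [0.27, 2.55], [-1.08, 4.22], [0.17, 2.65], [-2.57, 2.57]. Speed limits (rad/s): [2.79, 2.79, 3.14, 3.14, 3.14, 3.14].

## Interface

Orientations are given as [roll, pitch, yaw] about the fixed x, y, z axes, in that order (R = Rz(yaw) Ry(pitch) Rx(roll)).
In Python, from bench import * gives the robot as it stands.
- The arm moves only by the tool step_arm, never from a script. Its argument "steps" is a list of rows, each an object of numbers: "jaw": the opening, from 0 (shut) to 1 (fully open); "tx", "ty", "tz": the shift along the tool's x, y, z in m; "ax", "ay", "az": the turn, a rotation vector about the tool's x, y, z in rad. In form: [{"jaw": .., "tx": .., "ty": .., "tz": .., "ax": .., "ay": .., "az": ..}, ...]. A call has 1 to 8 rows; each row is the pose to reach, as a shift and turn from the pose measured when the call began, along the tool's axes at that moment; what a row does not reach only later rows make up. A row lasts 1/10 s, in which the tool goes at most 50 mm and 8.59 degrees, less where a joint would pass 70% of its speed; a pose out of reach is approached as far as the arm can. A call with a gripper value outside its range is refused whole. The fingers move at their own pace and stop on an object; the grip force is fixed at half the most. Time passes only in rows, so rows that repeat a pose let the fingers close. It gives the time, the measured TCP pose, the force and the opening at its end, in the units of the state.
- get_obs(): the state, without advancing time (a new reading comes with each control period).
- snapshot(name): name is "scene" or "top" or "wrist"; returns (picture, depth): 420x560x3 uint8, red, green, blue; 420x560 float32, m along the optical axis (not along the pixel's ray), 0 where there is no reading.
- camera_model(name): a dict with "intrinsics" (3x3 intrinsics, pixels), "k1" (the pictures are not rectified: a ray, as slopes to the right and down, at radius r is drawn at 1 + k1 r^2 times it, then the intrinsics apply), "origin" and "orientation" of the camera in the world. Camera axes: x right, y down, z forward; pixel columns grow to the right and rows downward; lengths in m; the calibration is good to about 2 mm. A picture is of the moment at which its call begins: read the wrist's pose just before it. camera_model takes no time and is no camera call; for the wrist camera it gives the pose at the moment of the call.
- close_job(): hands the job in, once; it reports no verdict.
Trained networks look in the newest picture that a camera, given by its name, has taken for a name from the list of things; names that differ only in an ending like _2 or _b are one class to them, and where a whole thing is asked for, a point or a joint stands for the part that bears it (a point fixed in the world has none). Each returns a list of dicts, best first, with "confidence" (0 to 1); they miss things now and then, are a little off and sometimes report something else, mostly with a low value. They report only what shows in the picture. A call takes as long as a camera call. They do not tell look-alikes from the thing itself.
- silhouettes(camera, query): "pixels" (420x560 bool, what is visible of it) and "rect" ([left, top, right, bottom] in pixels, round what is visible of it).
The state is a dict: "time": time; "joint_positions": joint angles; "qvel": joint speeds; "joint_torque": joint torques, N m; "tool_pos": TCP position; "ee_rot": TCP orientation; "wrist_force": force on the tool from outside, world axes, zero at the start; "wrist_torque": the same for the moment, N m; "width": finger opening in m.
Only numpy, scipy, OpenCV 4.12 (cv2) and the standard library are available. Lean on these libraries where they do the work, as an engineer would, in place of code of your own. Each camera call takes 0.05 s, during which the arm holds its last target. There are 200 camera calls.

## Working session

There is one attempt and no reset: what is moved stays moved. The work goes in short steps, Python scripts to look and compute and a tool call to move; the robot and the scene stay as the last step left them, time stands still between calls to the robot, and variables do not carry over. Pictures are saved under pics/ and viewed, about 8 in all and at most 12, crops included, and the job is handed in when it is done.

Besides the shell and the picture viewer there is one more tool, called after "Emit:" as name([rows], argument=value, ...), one row to a line, values as JSON. step_arm: Moves the arm, as the interface text tells. Its arguments: {"type":"object","properties":{"steps":{"type":"array"}},"required":["steps"]}

```bash
mkdir -p pics; ls
cat > h.py <<'E'
from bench import *
import numpy as np, cv2
from scipy.spatial.transform import Rotation as R
def ray(cm,uv):
    K=np.array(cm["intrinsics"]);k=cm["k1"]
    d=(np.atleast_2d(uv)-[K[0,2],K[1,2]])/[K[0,0],K[1,1]]
    x=d.copy()
    for _ in range(20): x=d/(1+k*(x**2).sum(1,keepdims=True))
    return np.c_[x,np.ones(len(x))]
def rot(cm):
    o=np.array(cm["orientation"]);
    return o if o.shape==(3,3) else R.from_euler('xyz',o).as_matrix()
def world(cm,uv,dep):
    return np.array(cm["origin"])+(ray(cm,uv)*np.reshape(dep,(-1,1)))@rot(cm).T
def onplane(cm,uv,z):
    r=ray(cm,uv)@rot(cm).T; o=np.array(cm["origin"]); return o+r*((z-o[2])/r[:,2])[:,None]
def pts(cm,dep,mask=None):
    m=dep>0
    if mask is not None: m&=mask
    v,u=np.nonzero(m); return world(cm,np.c_[u,v].astype(float),dep[v,u]),np.c_[u,v]
def save(n,p,s=1.0): cv2.imwrite(n,cv2.resize(p[...,::-1],None,fx=s,fy=s,interpolation=cv2.INTER_CUBIC))
E
python3 - <<'E'
from h import *
print(get_obs()); 
a=[]
for n in("scene","top"):
    p,d=snapshot(n); cm=camera_model(n); print(n,cm["origin"],cm["orientation"],cm["k1"]); save(f"pics/{n}0.png",p)
    for q in("lamp_carrier","eyepiece","lamphouse","lamp_holder"):
        for s in silhouettes(n,q)[:4]:
            P,_=pts(cm,d,s["pixels"]); 
            if len(P): print(n,q,round(s["confidence"],2),s["rect"],np.median(P,0).round(3),np.percentile(P[:,2],97).round(3))
E
```

```text
pics
{'time': 0.0, 'joint_positions': array([ 1.21288984e+00,  8.79418836e-02,  1.37223142e+00, -5.04447059e-05,
        1.68360054e+00, -1.03107899e-01]), 'qvel': array([-0.00025251, -0.00037679,  0.00187612,  0.00048414,  0.00212348,
       -0.00063796]), 'joint_torque': array([-2.38135844e-04, -3.40187931e+01, -3.02424824e+01,  7.18730595e-02,
        3.30439000e-02, -1.31633942e-04]), 'tool_pos': array([0.13846679, 0.53173784, 0.21232292]), 'ee_rot': array([-3.13941789e+00, -1.74629356e-04,  2.88678826e+00]), 'wrist_force': array([-0.41373069, -0.66562989,  0.46770806]), 'wrist_torque': array([ 0.03024273, -0.00519956,  0.04392465]), 'width': 0.09416877187609834}
scene [1.32054604 0.295059   0.7749274 ] [-2.28723035 -0.00301962  1.8412196 ] -0.1517324922796218
scene lamp_carrier 0.77 [200.8, 139.7, 226.2, 165.3] [ 0.366 -0.15   0.05 ] 0.086
scene lamp_carrier 0.66 [195.8, 159.4, 224.3, 184.0] [ 0.481 -0.11   0.079] 0.112
scene lamp_carrier 0.65 [242.9, 174.8, 266.1, 204.2] [ 0.461 -0.001  0.053] 0.086
scene lamp_carrier 0.3 [144.5, 156.8, 171.8, 193.2] [ 0.462 -0.287  0.02 ] 0.026
scene eyepiece 0.74 [107.2, 175.3, 133.9, 201.1] [ 0.602 -0.29   0.078] 0.111
scene lamphouse 0.65 [302.5, 177.9, 362.4, 254.2] [0.56  0.207 0.098] 0.103
scene lamp_holder 0.77 [196.8, 181.2, 225.0, 207.2] [ 0.502 -0.1    0.038] 0.069
scene lamp_holder 0.55 [125.0, 228.8, 147.8, 255.9] [ 0.707 -0.204  0.035] 0.056
top [0.41754212 0.0491903  1.02871124] [-2.99408958  0.02493021 -1.54163599] -0.11226326033765803
top lamp_carrier 0.97 [301.4, 235.9, 330.7, 265.0] [ 0.453 -0.005  0.051] 0.087
top lamp_carrier 0.57 [363.5, 280.5, 393.9, 309.1] [ 0.356 -0.151  0.051] 0.087
top eyepiece 0.94 [422.7, 186.1, 452.0, 211.8] [ 0.587 -0.293  0.078] 0.114
top lamp_holder 0.54 [344.1, 235.3, 362.4, 259.1] [ 0.46  -0.085  0.048] 0.075
```

View pics/scene0.png

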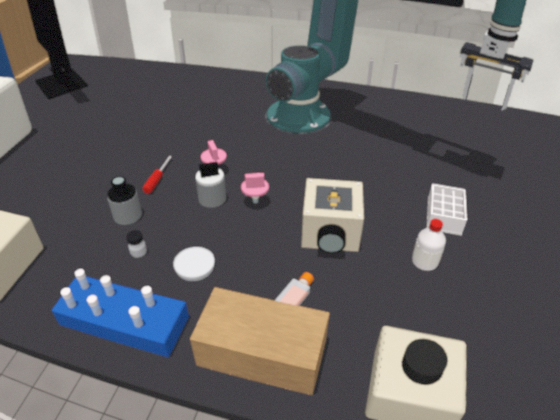

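View pics/top0.png

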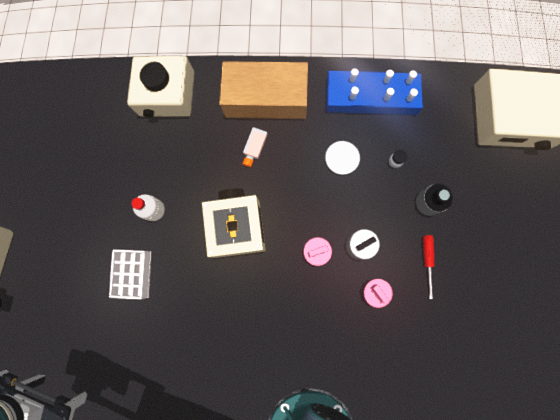

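The top view shows four candidates. Two are pink look-alikes at (318,251) and (378,293), and the black round eyepiece is at (434,200). The carrier, an aluminium flange with a black wing, is at (364,245). The lamphouse is at (232,226). Next I take close crops and measure.

Run:
```python
from h import *
p,d=snapshot("top"); cm=camera_model("top")
a=cv2.resize(p[205:285,324:404],(400,400),interpolation=cv2.INTER_CUBIC);b=cv2.resize(p[182:272,190:280],(400,400),interpolation=cv2.INTER_CUBIC)
save("pics/crop1.png",np.hstack([a,b]))
P,uv=pts(cm,d)
def near(c,r): return np.hypot(P[:,0]-c[0],P[:,1]-c[1])<r
c=np.array([.475,-.11])
m=near(c,.055)&(P[:,2]>.068)&(P[:,2]<.085); print("flange",m.sum(),cv2.minEnclosingCircle(P[m][:,:2].astype(np.float32)),np.median(P[m],0))
m=near(c,.055)&(P[:,2]>.1); Q=P[m]; print("wing",m.sum(),np.median(Q,0),cv2.minAreaRect(Q[:,:2].astype(np.float32)))
m=near([.55,.2],.12)&(P[:,2]>.09)&(P[:,2]<.115);Q=P[m];print("house",m.sum(),np.median(Q,0),cv2.minAreaRect(Q[:,:2].astype(np.float32)))
# plate: dark pixels on top of house
g=p.max(2)[uv[:,1],uv[:,0]]
m2=m&(g<110); Q=P[m2]; print("plate",cv2.minAreaRect(Q[:,:2].astype(np.float32)))
```

```text
flange 543 ((0.4723472595214844, -0.11642805486917496), 0.03584657981991768) [ 0.47055454 -0.11336913  0.07638012]
wing 121 [ 0.47275808 -0.11640218  0.11113235] ((0.47279810905456543, -0.11611229181289673), (0.013976555317640305, 0.04469624534249306), 32.08320999145508)
house 2928 [0.50578092 0.19930808 0.1006929 ] ((0.5061667561531067, 0.20067457854747772), (0.1309678703546524, 0.1318683922290802), 9.036210060119629)
plate ((0.5072302222251892, 0.199792742729187), (0.0767640694975853, 0.07703183591365814), 9.216251373291016)
```

View pics/crop1.png

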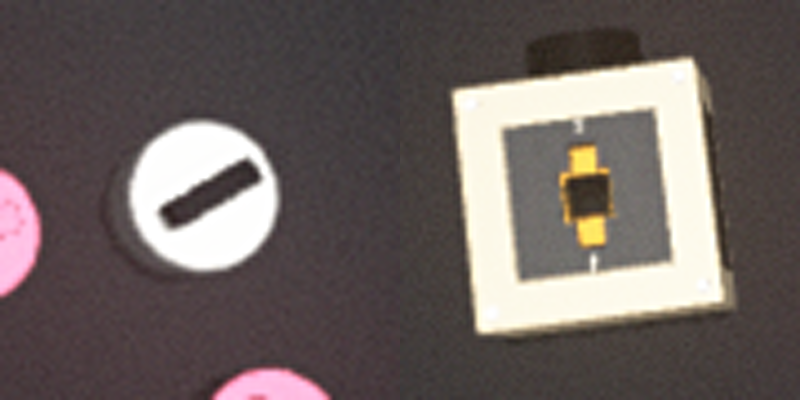

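Emit:
step_arm([
  {"jaw":1,"tx":-0.487,"ty":-0.543,"tz":0.0,"az":0.757},
  {"jaw":1,"tx":-0.487,"ty":-0.543,"tz":0.0,"az":0.757},
  {"jaw":1,"tx":-0.487,"ty":-0.543,"tz":0.0,"az":0.757},
  {"jaw":1,"tx":-0.487,"ty":-0.543,"tz":0.0,"az":0.757},
  {"jaw":1,"tx":-0.487,"ty":-0.543,"tz":0.0,"az":0.757},
  {"jaw":1,"tx":-0.487,"ty":-0.543,"tz":0.0,"az":0.757},
  {"jaw":1,"tx":-0.487,"ty":-0.543,"tz":0.0,"az":0.757},
  {"jaw":1,"tx":-0.487,"ty":-0.543,"tz":0.0,"az":0.757},
])

```text
invalid input
```

```bash
cat >> h.py <<'E'
def go(pos,tooly_deg):
    """tool-frame shift and turn to reach pos, tool down, tool y at angle tooly_deg"""
    o=get_obs(); Rc=R.from_euler('xyz',o["ee_rot"])
    Rt=R.from_euler('xyz',[np.pi,0,np.radians(tooly_deg+90)])
    t=Rc.inv().apply(np.array(pos)-o["tool_pos"]); r=(Rc.inv()*Rt).as_rotvec()
    print("t",o["time"],"pos",o["tool_pos"].round(4),"F",o["wrist_force"].round(1),"w",round(o["width"],4),"| shift",t.round(4),"turn",r.round(4))
E
python3 - <<'E'
from h import *
go([.4725,-.1162,.20],32)
E
```

```text
t 0.55 pos [0.1386 0.5322 0.2135] F [ 0.6 -0.3  0.1] w 0.094 | shift [-0.4865 -0.5434  0.0135] turn [ 1.000e-04 -0.000e+00  7.575e-01]
```

Emit:
step_arm([
  {"jaw":1,"tx":-0.487,"ty":-0.543,"tz":0.012,"ax":0,"ay":0,"az":0.757},
  {"jaw":1,"tx":-0.487,"ty":-0.543,"tz":0.012,"ax":0,"ay":0,"az":0.757},
  {"jaw":1,"tx":-0.487,"ty":-0.543,"tz":0.012,"ax":0,"ay":0,"az":0.757},
  {"jaw":1,"tx":-0.487,"ty":-0.543,"tz":0.012,"ax":0,"ay":0,"az":0.757},
  {"jaw":1,"tx":-0.487,"ty":-0.543,"tz":0.012,"ax":0,"ay":0,"az":0.757},
  {"jaw":1,"tx":-0.487,"ty":-0.543,"tz":0.012,"ax":0,"ay":0,"az":0.757},
  {"jaw":1,"tx":-0.487,"ty":-0.543,"tz":0.012,"ax":0,"ay":0,"az":0.757},
  {"jaw":1,"tx":-0.487,"ty":-0.543,"tz":0.012,"ax":0,"ay":0,"az":0.757},
])

```text
time: 1.35
tool_pos: [0.3224, 0.1751, 0.2073]
ee_rot: [3.14, 0.0, 2.13]
wrist_force: [1.8, -0.2, 0.5]
width: 0.0941
```

Run:
```python
from h import *
go([.4725,-.1162,.20],32)
```

```text
t 1.35 pos [0.3224 0.1751 0.2073] F [ 1.8 -0.2  0.5] w 0.0941 | shift [-0.3265 -0.0275  0.0073] turn [0.0018 0.0003 0.0011]
```

Emit:
step_arm([
  {"jaw":1,"tx":-0.327,"ty":-0.027,"tz":0.007,"ax":0,"ay":0,"az":0},
  {"jaw":1,"tx":-0.327,"ty":-0.027,"tz":0.007,"ax":0,"ay":0,"az":0},
  {"jaw":1,"tx":-0.327,"ty":-0.027,"tz":0.007,"ax":0,"ay":0,"az":0},
  {"jaw":1,"tx":-0.327,"ty":-0.027,"tz":0.007,"ax":0,"ay":0,"az":0},
  {"jaw":1,"tx":-0.327,"ty":-0.027,"tz":0.007,"ax":0,"ay":0,"az":0},
  {"jaw":1,"tx":-0.327,"ty":-0.027,"tz":0.007,"ax":0,"ay":0,"az":0},
  {"jaw":1,"tx":-0.327,"ty":-0.027,"tz":0.007,"ax":0,"ay":0,"az":0},
  {"jaw":1,"tx":-0.327,"ty":-0.027,"tz":0.007,"ax":0,"ay":0,"az":0},
])

```text
time: 2.15
tool_pos: [0.474, -0.1196, 0.1995]
ee_rot: [3.141, 0.0, 2.126]
wrist_force: [0.7, 0.2, 0.3]
width: 0.0941
```

Run:
```python
from h import *
go([.4725,-.1162,.089],32)
cm=camera_model("wrist"); p,d=snapshot("wrist"); save("pics/w1.png",p)
P,uv=pts(cm,d); c=np.array([.4725,-.116])
n=np.hypot(*(P[:,:2]-c).T)<.055
m=n&(P[:,2]>.068)&(P[:,2]<.085); print("flange",m.sum(),cv2.minEnclosingCircle(P[m][:,:2].astype(np.float32)),np.median(P[m],0))
m=n&(P[:,2]>.1)&(P[:,2]<.125); Q=P[m]; print("wing",m.sum(),np.median(Q,0),cv2.minAreaRect(Q[:,:2].astype(np.float32)))
```

```text
t 2.15 pos [ 0.474  -0.1196  0.1995] F [0.7 0.2 0.3] w 0.0941 | shift [0.0037 0.0005 0.1105] turn [ 0.0006  0.0001 -0.0037]
flange 3635 ((0.4701537489891052, -0.11746128648519516), 0.03580743074417114) [ 0.46591469 -0.11316908  0.07667355]
wing 1020 [ 0.46954052 -0.11606501  0.11155006] ((0.47053810954093933, -0.11759766936302185), (0.013832843862473965, 0.046265799552202225), 31.571334838867188)
```

View pics/w1.png

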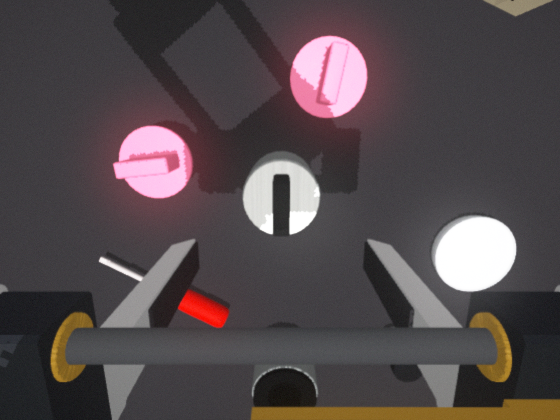

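The wrist view shows the carrier's wing at (281,205), between the fingers. The pinks at (329,77) and (155,160) are clear of the jaws, so I descend and grip.

Emit:
step_arm([
  {"jaw":1,"tx":0.0036,"ty":-0.001,"tz":0.04,"ax":0,"ay":0,"az":0},
  {"jaw":1,"tx":0.0036,"ty":-0.001,"tz":0.075,"ax":0,"ay":0,"az":0},
  {"jaw":1,"tx":0.0036,"ty":-0.001,"tz":0.1,"ax":0,"ay":0,"az":0},
  {"jaw":1,"tx":0.0036,"ty":-0.001,"tz":0.112,"ax":0,"ay":0,"az":0},
  {"jaw":1,"tx":0.0036,"ty":-0.001,"tz":0.112,"ax":0,"ay":0,"az":0},
  {"jaw":0.5,"tx":0.0036,"ty":-0.001,"tz":0.112,"ax":0,"ay":0,"az":0},
  {"jaw":0,"tx":0.0036,"ty":-0.001,"tz":0.112,"ax":0,"ay":0,"az":0},
  {"jaw":0,"tx":0.0036,"ty":-0.001,"tz":0.112,"ax":0,"ay":0,"az":0},
])

```text
time: 3.0
tool_pos: [0.4716, -0.1153, 0.0895]
ee_rot: [3.138, 0.001, 2.127]
wrist_force: [0.5, -0.3, -0.6]
width: 0.0734
```

Emit:
step_arm([
  {"jaw":0,"tx":0,"ty":0,"tz":0,"ax":0,"ay":0,"az":0},
  {"jaw":0,"tx":0,"ty":0,"tz":0,"ax":0,"ay":0,"az":0},
  {"jaw":0,"tx":0,"ty":0,"tz":0,"ax":0,"ay":0,"az":0},
  {"jaw":0,"tx":0,"ty":0,"tz":0,"ax":0,"ay":0,"az":0},
])

```text
time: 3.4
tool_pos: [0.4716, -0.1153, 0.0896]
ee_rot: [3.138, 0.001, 2.127]
wrist_force: [0.2, -0.1, 0.4]
width: 0.0412
```

Emit:
step_arm([
  {"jaw":0,"tx":0,"ty":0,"tz":0.001,"ax":0,"ay":0,"az":0},
  {"jaw":0,"tx":0,"ty":0,"tz":0.001,"ax":0,"ay":0,"az":0},
  {"jaw":0,"tx":0,"ty":0,"tz":0.001,"ax":0,"ay":0,"az":0},
  {"jaw":0,"tx":0,"ty":0,"tz":0.001,"ax":0,"ay":0,"az":0},
  {"jaw":0,"tx":0,"ty":0,"tz":0.001,"ax":0,"ay":0,"az":0},
  {"jaw":0,"tx":0,"ty":0,"tz":0.001,"ax":0,"ay":0,"az":0},
])

```text
time: 4.0
tool_pos: [0.4716, -0.1153, 0.0885]
ee_rot: [3.139, 0.001, 2.127]
wrist_force: [0.1, -0.7, -0.1]
width: 0.0138
```

Emit:
step_arm([
  {"jaw":0,"tx":0,"ty":0,"tz":-0.02,"ax":0,"ay":0,"az":0},
  {"jaw":0,"tx":0,"ty":0,"tz":-0.045,"ax":0,"ay":0,"az":0},
  {"jaw":0,"tx":0,"ty":0,"tz":-0.07,"ax":0,"ay":0,"az":0},
  {"jaw":0,"tx":0,"ty":0,"tz":-0.095,"ax":0,"ay":0,"az":0},
  {"jaw":0,"tx":0,"ty":0,"tz":-0.11,"ax":0,"ay":0,"az":0},
  {"jaw":0,"tx":0,"ty":0,"tz":-0.11,"ax":0,"ay":0,"az":0},
])

```text
time: 4.6
tool_pos: [0.4725, -0.1158, 0.2009]
ee_rot: [3.136, 0.005, 2.127]
wrist_force: [1.0, 0.2, -1.4]
width: 0.0139
```

Run:
```python
from h import *
go([.506,.20,.20],99)
```

```text
t 4.6 pos [ 0.4725 -0.1158  0.2009] F [ 1.   0.2 -1.4] w 0.0139 | shift [0.2504 0.1953 0.0008] turn [ 0.0023  0.0081 -1.1712]
```

Emit:
step_arm([
  {"jaw":0,"tx":0.219,"ty":0.269,"tz":0,"ax":0,"ay":0,"az":-1.171},
  {"jaw":0,"tx":0.219,"ty":0.269,"tz":0,"ax":0,"ay":0,"az":-1.171},
  {"jaw":0,"tx":0.219,"ty":0.269,"tz":0,"ax":0,"ay":0,"az":-1.171},
  {"jaw":0,"tx":0.219,"ty":0.269,"tz":0,"ax":0,"ay":0,"az":-1.171},
  {"jaw":0,"tx":0.219,"ty":0.269,"tz":0,"ax":0,"ay":0,"az":-1.171},
  {"jaw":0,"tx":0.219,"ty":0.269,"tz":0,"ax":0,"ay":0,"az":-1.171},
  {"jaw":0,"tx":0.219,"ty":0.269,"tz":0,"ax":0,"ay":0,"az":-1.171},
  {"jaw":0,"tx":0.219,"ty":0.269,"tz":0,"ax":0,"ay":0,"az":-1.171},
])

```text
time: 5.4
tool_pos: [0.5847, 0.2177, 0.1973]
ee_rot: [-3.141, 0.003, -2.973]
wrist_force: [-0.1, -0.3, -1.3]
width: 0.0136
```

Run:
```python
from h import *
go([.585,.2125,.20],99)
```

```text
t 5.4 pos [0.5847 0.2177 0.1973] F [-0.1 -0.3 -1.3] w 0.0136 | shift [ 0.0006 -0.0052 -0.0027] turn [-0.0005  0.0028  0.0117]
```

Run:
```python
from h import *
go([.585,.2125,.20],99)
cm=camera_model("wrist"); p,d=snapshot("wrist"); save("pics/w2.png",p); np.savez("w2.npz",p=p,d=d,K=cm["intrinsics"],k1=cm["k1"],o=cm["origin"],R=cm["orientation"])
P,uv=pts(cm,d); o=get_obs()
n=np.hypot(*(P[:,:2]-[.506,.2]).T)<.11
m=n&(P[:,2]>.09)&(P[:,2]<.112); Q=P[m]; print("house",m.sum(),np.median(Q,0),cv2.minAreaRect(Q[:,:2].astype(np.float32)))
n=np.hypot(*(P[:,:2]-o["tool_pos"][:2]).T)<.06
for lo,hi in((.17,.18),(.18,.195),(.195,.21),(.21,.24)):
    m=n&(P[:,2]>lo)&(P[:,2]<hi); Q=P[m]
    if len(Q)>30: print(lo,m.sum(),np.median(Q,0).round(4),cv2.minEnclosingCircle(Q[:,:2].astype(np.float32)),uv[m].min(0),uv[m].max(0))
```

```text
t 5.4 pos [0.5847 0.2177 0.1973] F [-0.1 -0.3 -1.3] w 0.0136 | shift [ 0.0006 -0.0052 -0.0027] turn [-0.0005  0.0028  0.0117]
house 29717 [0.4961448  0.1978017  0.10075187] ((0.503936231136322, 0.19880105555057526), (0.13128477334976196, 0.13034459948539734), 9.155774116516113)
0.18 4837 [0.5694 0.2113 0.1855] ((0.5844609141349792, 0.21606557071208954), 0.034295979887247086) [223 194] [338 302]
0.195 658 [0.5724 0.2124 0.2033] ((0.5750975012779236, 0.2144479751586914), 0.018967123702168465) [244 219] [317 256]
0.21 4234 [0.5768 0.2156 0.2205] ((0.5839269161224365, 0.2162030041217804), 0.023683371022343636) [235 228] [326 320]
```

View pics/w2.png

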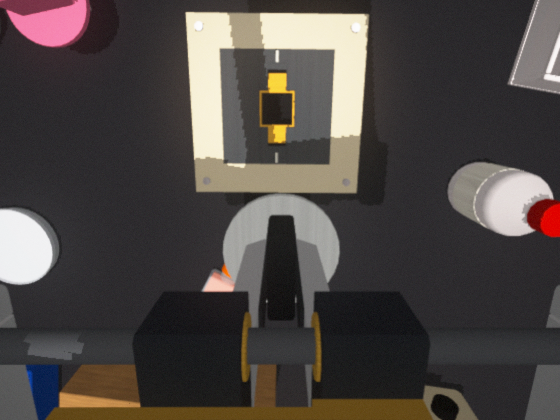

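Run:
```python
from h import *
z=np.load("w2.npz"); p,d=z["p"],z["d"]; cm=dict(intrinsics=z["K"],k1=float(z["k1"]),origin=z["o"],orientation=z["R"])
hsv=cv2.cvtColor(p,cv2.COLOR_RGB2HSV)
g=p.max(2); box=np.zeros(g.shape,bool); box[40:172,215:338]=1
# plate rect
pl=((g<100)&box).astype(np.uint8); pl=cv2.morphologyEx(pl,cv2.MORPH_CLOSE,np.ones((25,25)))
v,u=np.nonzero(pl); W=onplane(cm,np.c_[u,v].astype(float),.1); print("plate",cv2.minAreaRect(W[:,:2].astype(np.float32)))
inner=np.zeros_like(box); inner[47:166,255:300]=1
wm=inner&(g>150)&(hsv[...,1]<50); n,l,s,c=cv2.connectedComponentsWithStats(wm.astype(np.uint8))
for i in range(1,n):
    if s[i,4]>6: print("mark",c[i],s[i,4],onplane(cm,c[i][None],.1).round(4))
ye=inner&(hsv[...,0]>12)&(hsv[...,0]<35)&(hsv[...,1]>150)&(g>60); v,u=np.nonzero(ye); W=onplane(cm,np.c_[u,v].astype(float),.1); print("yellow px",u.min(),u.max(),v.min(),v.max(),cv2.minAreaRect(W[:,:2].astype(np.float32)))
# flange rim, outer upper boundary, fit circle on top plane
P,uv=pts(cm,d); Q=P[(np.hypot(*(P[:,:2]-[.5847,.2177]).T)<.06)&(P[:,2]>.18)&(P[:,2]<.192)]
from scipy.spatial import ConvexHull
from scipy.optimize import least_squares
h=Q[ConvexHull(Q[:,:2]).vertices]; h=h[h[:,0]<.592]
r=least_squares(lambda x:np.hypot(*(h[:,:2]-x).T)-.034,[.5845,.216],loss='soft_l1',f_scale=.0005); print("flange",r.x,np.abs(r.fun).mean(),"z",np.median(Q[:,2]))
```

```text
plate ((0.5039437413215637, 0.19891107082366943), (0.08320478349924088, 0.08328607678413391), 9.709174156188965)
mark [280.69105691  50.92682927] 123 [[0.4636 0.1955 0.1   ]]
mark [276. 157.] 9 [[0.5403 0.2048 0.1   ]]
yellow px 259 294 72 143 ((0.5039158463478088, 0.1991068720817566), (0.0518818199634552, 0.026776660233736038), 9.710702896118164)
flange [0.5843913 0.2160511] 0.00012872739390532004 z 0.18545455950517192
```

Emit:
step_arm([
  {"jaw":0,"tx":0.04,"ty":-0.002,"tz":0,"ax":0,"ay":0,"az":0},
  {"jaw":0,"tx":0.07,"ty":-0.0033,"tz":0,"ax":0,"ay":0,"az":0},
  {"jaw":0,"tx":0.0822,"ty":-0.0033,"tz":0,"ax":0,"ay":0,"az":0},
  {"jaw":0,"tx":0.0822,"ty":-0.0033,"tz":0,"ax":0,"ay":0,"az":0},
  {"jaw":0,"tx":0.0822,"ty":-0.0033,"tz":0,"ax":0,"ay":0,"az":0},
  {"jaw":0,"tx":0.0822,"ty":-0.0033,"tz":0,"ax":0,"ay":0,"az":0},
])

```text
time: 6.05
tool_pos: [0.5049, 0.1978, 0.1974]
ee_rot: [-3.139, 0.003, -2.973]
wrist_force: [-0.1, -0.6, -1.3]
width: 0.014
```

Run:
```python
from h import *
go([.5043,.2006,.15],99.5)
```

```text
t 6.05 pos [0.5049 0.1978 0.1974] F [-0.1 -0.6 -1.3] w 0.014 | shift [0.0003 0.003  0.0474] turn [-0.0027  0.003   0.0025]
```

Emit:
step_arm([
  {"jaw":0,"tx":0.0003,"ty":0.003,"tz":0.02,"ax":-0.003,"ay":0.003,"az":0.002},
  {"jaw":0,"tx":0.0003,"ty":0.003,"tz":0.035,"ax":-0.003,"ay":0.003,"az":0.002},
  {"jaw":0,"tx":0.0003,"ty":0.003,"tz":0.035,"ax":-0.003,"ay":0.003,"az":0.002},
  {"jaw":0,"tx":0.0003,"ty":0.003,"tz":0.035,"ax":-0.003,"ay":0.003,"az":0.002},
  {"jaw":0,"tx":0.0003,"ty":0.003,"tz":0.035,"ax":-0.003,"ay":0.003,"az":0.002},
])

```text
time: 6.55
tool_pos: [0.5048, 0.2007, 0.1631]
ee_rot: [3.141, 0.001, -2.975]
wrist_force: [0.3, 1.1, -0.5]
width: 0.0135
```

Run:
```python
from h import *
from scipy.spatial import ConvexHull
from scipy.optimize import least_squares
go([.5043,.2006,.15],99.5)
cm=camera_model("wrist"); p,d=snapshot("wrist"); P,uv=pts(cm,d); o=get_obs()["tool_pos"]; print(o)
Q=P[(np.hypot(*(P[:,:2]-o[:2]).T)<.06)&(P[:,2]>.14)&(P[:,2]<.16)]; print("z",np.median(Q[:,2]))
h=Q[ConvexHull(Q[:,:2]).vertices]; h=h[h[:,0]<o[0]+.007]
r=least_squares(lambda x:np.hypot(*(h[:,:2]-x).T)-.034,o[:2],loss='soft_l1',f_scale=.0005); print("flange",r.x,np.abs(r.fun).mean())
m=(np.hypot(*(P[:,:2]-[.505,.2]).T)<.11)&(P[:,2]>.09)&(P[:,2]<.108);print("house",cv2.minAreaRect(P[m][:,:2].astype(np.float32)))
```

```text
t 6.55 pos [0.5048 0.2007 0.1631] F [ 0.3  1.1 -0.5] w 0.0135 | shift [ 0.0005 -0.      0.0131] turn [0.0003 0.0011 0.0004]
[0.50484652 0.20079223 0.16329832]
z 0.1512732707380571
flange [0.50445693 0.19902979] 0.00011503235611128193
house ((0.5041018128395081, 0.19883204996585846), (0.12982617318630219, 0.13050109148025513), 9.135758399963379)
```

The flange is centred over the socket to about 0.5 mm, so I lower it in.

Emit:
step_arm([
  {"jaw":0,"tx":0.0004,"ty":0,"tz":0.01,"ax":0,"ay":0.001,"az":0},
  {"jaw":0,"tx":0.0004,"ty":0,"tz":0.018,"ax":0,"ay":0.001,"az":0},
  {"jaw":0,"tx":0.0004,"ty":0,"tz":0.024,"ax":0,"ay":0.001,"az":0},
  {"jaw":0,"tx":0.0004,"ty":0,"tz":0.028,"ax":0,"ay":0.001,"az":0},
  {"jaw":0,"tx":0.0004,"ty":0,"tz":0.031,"ax":0,"ay":0.001,"az":0},
  {"jaw":0,"tx":0.0004,"ty":0,"tz":0.031,"ax":0,"ay":0.001,"az":0},
])

```text
time: 7.2
tool_pos: [0.5044, 0.2007, 0.132]
ee_rot: [3.141, 0.0, -2.975]
wrist_force: [-0.2, 0.6, -0.7]
width: 0.0139
```

```bash
cat >> h.py <<'E'
def chk():
    from scipy.spatial import ConvexHull
    from scipy.optimize import least_squares
    cm=camera_model("wrist"); p,d=snapshot("wrist"); P,uv=pts(cm,d); o=get_obs(); o=o["tool_pos"]
    zf=o[2]-.0118
    Q=P[(np.hypot(*(P[:,:2]-o[:2]).T)<.036)&(abs(P[:,2]-zf)<.006)&(P[:,2]>.1035)]
    h=Q[ConvexHull(Q[:,:2]).vertices]; h=h[h[:,0]<o[0]+.007]
    r=least_squares(lambda x:np.hypot(*(h[:,:2]-x).T)-.034,o[:2],loss='soft_l1',f_scale=.0005)
    H=P[(np.hypot(*(P[:,:2]-[.505,.2]).T)<.11)&(P[:,2]>.09)&(P[:,2]<.1035)]
    print("flange",r.x.round(4),np.abs(r.fun).mean().round(5),"underside above house",(np.median(Q[:,2])-.006-np.median(H[:,2])).round(4),"house",np.round(cv2.minAreaRect(H[:,:2].astype(np.float32))[0],4))
    return p
E
python3 - <<'E'
from h import *
go([.5043,.2006,.131],99.5); save("pics/w3.png",chk())
E
```

```text
t 7.2 pos [0.5044 0.2007 0.132 ] F [-0.2  0.6 -0.7] w 0.0139 | shift [ 0.0001 -0.0001  0.001 ] turn [0.0004 0.0003 0.0005]
flange [0.504 0.199] 0.00012 underside above house 0.0136 house [0.5037 0.1988]
```

Emit:
step_arm([
  {"jaw":0,"tx":0,"ty":0,"tz":0.001,"ax":0,"ay":0,"az":0},
  {"jaw":0,"tx":0,"ty":0,"tz":0.003,"ax":0,"ay":0,"az":0},
  {"jaw":0,"tx":0,"ty":0,"tz":0.006,"ax":0,"ay":0,"az":0},
  {"jaw":0,"tx":0,"ty":0,"tz":0.009,"ax":0,"ay":0,"az":0},
  {"jaw":0,"tx":0,"ty":0,"tz":0.012,"ax":0,"ay":0,"az":0},
  {"jaw":0,"tx":0,"ty":0,"tz":0.013,"ax":0,"ay":0,"az":0},
  {"jaw":0,"tx":0,"ty":0,"tz":0.013,"ax":0,"ay":0,"az":0},
])

```text
time: 7.95
tool_pos: [0.5049, 0.2009, 0.1214]
ee_rot: [3.141, 0.003, -2.975]
wrist_force: [-4.0, -1.4, 9.7]
width: 0.0138
```

Run:
```python
from h import *
go([.5043,.2006,.118],99.5); chk()
```

```text
t 7.95 pos [0.5049 0.2009 0.1214] F [-4.  -1.4  9.7] w 0.0138 | shift [ 0.0007 -0.0002  0.0034] turn [0.0006 0.0027 0.0005]
flange [0.5045 0.1992] 0.00012 underside above house 0.0029 house [0.5004 0.1983]
```

Emit:
step_arm([
  {"jaw":0,"tx":0,"ty":0,"tz":0.0045,"ax":0,"ay":0.002,"az":0},
  {"jaw":0,"tx":0,"ty":0,"tz":0.0045,"ax":0,"ay":0.002,"az":0.08},
  {"jaw":0,"tx":0,"ty":0,"tz":0.0045,"ax":0,"ay":0.002,"az":0.19},
  {"jaw":0,"tx":0,"ty":0,"tz":0.0045,"ax":0,"ay":0.002,"az":0.3},
  {"jaw":0,"tx":0,"ty":0,"tz":0.0045,"ax":0,"ay":0.002,"az":0.41},
  {"jaw":0,"tx":0,"ty":0,"tz":0.0045,"ax":0,"ay":0.002,"az":0.52},
])

```text
time: 8.6
tool_pos: [0.5071, 0.2015, 0.1204]
ee_rot: [3.136, 0.006, 2.784]
wrist_force: [0.5, -0.6, 9.7]
width: 0.0141
```

Run:
```python
from h import *
go([.5043,.2006,.118],5.5); save("pics/w4.png",chk())
```

```text
t 8.6 pos [0.5071 0.2015 0.1204] F [ 0.5 -0.6  9.7] w 0.0141 | shift [ 0.0023 -0.0019  0.0024] turn [0.0082 0.0021 1.1168]
flange [0.5067 0.1996] 0.00014 underside above house 0.0019 house [0.5046 0.1987]
```

View pics/w4.png

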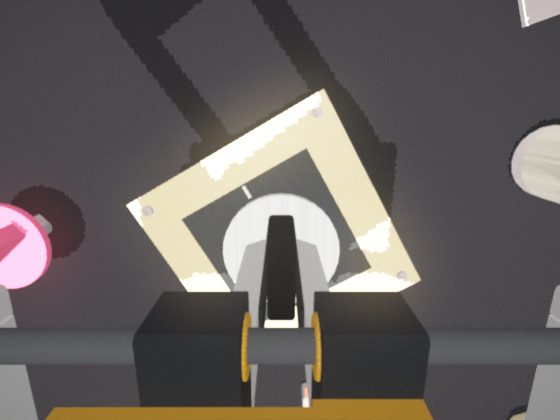

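The wrist view shows the carrier turned about 29° and the wing still square in the jaws. It has drifted about 2.5 mm in x, which I correct while turning on.

Emit:
step_arm([
  {"jaw":0,"tx":0.002,"ty":-0.0016,"tz":0.0045,"ax":0.008,"ay":0.002,"az":0.06},
  {"jaw":0,"tx":0.002,"ty":-0.0016,"tz":0.0045,"ax":0.008,"ay":0.002,"az":0.16},
  {"jaw":0,"tx":0.002,"ty":-0.0016,"tz":0.0045,"ax":0.008,"ay":0.002,"az":0.26},
  {"jaw":0,"tx":0.002,"ty":-0.0016,"tz":0.0045,"ax":0.008,"ay":0.002,"az":0.36},
  {"jaw":0,"tx":0.002,"ty":-0.0016,"tz":0.0045,"ax":0.008,"ay":0.002,"az":0.46},
  {"jaw":0,"tx":0.002,"ty":-0.0016,"tz":0.0045,"ax":0.008,"ay":0.002,"az":0.56},
  {"jaw":0,"tx":0.002,"ty":-0.0016,"tz":0.0045,"ax":0.008,"ay":0.002,"az":0.66},
])

```text
time: 9.35
tool_pos: [0.5071, 0.2014, 0.1195]
ee_rot: [3.134, 0.004, 2.116]
wrist_force: [-0.3, -0.1, 10.5]
width: 0.0139
```

Run:
```python
from h import *
go([.5043,.2006,.118],5.5); chk()
```

```text
t 9.35 pos [0.5071 0.2014 0.1195] F [-0.3 -0.1 10.5] w 0.0139 | shift [ 0.0008 -0.0029  0.0015] turn [0.0082 0.0022 0.4494]
flange [0.5065 0.1994] 8e-05 underside above house 0.0011 house [0.5042 0.1986]
```

Emit:
step_arm([
  {"jaw":0,"tx":0.0013,"ty":-0.005,"tz":0.004,"ax":0.016,"ay":0.004,"az":0.06},
  {"jaw":0,"tx":0.0013,"ty":-0.005,"tz":0.004,"ax":0.016,"ay":0.004,"az":0.15},
  {"jaw":0,"tx":0.0013,"ty":-0.005,"tz":0.004,"ax":0.016,"ay":0.004,"az":0.25},
  {"jaw":0,"tx":0.0013,"ty":-0.005,"tz":0.004,"ax":0.016,"ay":0.004,"az":0.35},
  {"jaw":0,"tx":0.0013,"ty":-0.005,"tz":0.004,"ax":0.016,"ay":0.004,"az":0.43},
  {"jaw":0,"tx":0.0013,"ty":-0.005,"tz":0.004,"ax":0.016,"ay":0.004,"az":0.46},
  {"jaw":0,"tx":0.0013,"ty":-0.005,"tz":0.004,"ax":0.016,"ay":0.004,"az":0.46},
])

```text
time: 10.1
tool_pos: [0.505, 0.2007, 0.1193]
ee_rot: [3.141, -0.001, 1.654]
wrist_force: [0.4, 0.0, 10.0]
width: 0.014
```

Run:
```python
from h import *
print(get_obs()["wrist_torque"]);go([.5043,.2006,.118],5.5); chk()
```

```text
[-0.11376814 -0.03633548  0.44698639]
t 10.1 pos [0.505  0.2007 0.1193] F [ 0.4  0.  10. ] w 0.014 | shift [-0.     -0.0007  0.0013] turn [ 0.0007 -0.0014 -0.0128]
flange [0.5041 0.1987] 9e-05 underside above house 0.0009 house [0.503  0.2036]
```

Emit:
step_arm([
  {"jaw":0,"tx":-0.0008,"ty":-0.003,"tz":0.005,"ax":0.009,"ay":0.001,"az":0.0},
  {"jaw":0,"tx":-0.0008,"ty":-0.003,"tz":0.006,"ax":0.009,"ay":0.001,"az":0.0},
  {"jaw":0,"tx":-0.0008,"ty":-0.003,"tz":0.007,"ax":0.009,"ay":0.001,"az":0.0},
  {"jaw":0,"tx":-0.0008,"ty":-0.003,"tz":0.007,"ax":0.009,"ay":0.001,"az":0.0},
  {"jaw":0,"tx":-0.0008,"ty":-0.003,"tz":0.007,"ax":0.009,"ay":0.001,"az":0.0},
  {"jaw":0,"tx":-0.0008,"ty":-0.003,"tz":0.007,"ax":0.009,"ay":0.001,"az":0.0},
])

```text
time: 10.75
tool_pos: [0.5051, 0.2006, 0.1185]
ee_rot: [3.14, -0.004, 1.656]
wrist_force: [-2.2, 0.1, 17.3]
width: 0.0138
```

Run:
```python
from h import *
print(get_obs()["wrist_torque"]);go([.5043,.2006,.118],5.5); save("pics/w5.png",chk())
```

```text
[-0.27570055  0.59516457  0.43937924]
t 10.75 pos [0.5051 0.2006 0.1185] F [-2.2  0.1 17.3] w 0.0138 | shift [ 0.     -0.0008  0.0005] turn [ 0.002  -0.0042 -0.0109]
flange [0.5042 0.1987] 0.00013 underside above house 0.0001 house [0.5031 0.2037]
```

View pics/w5.png

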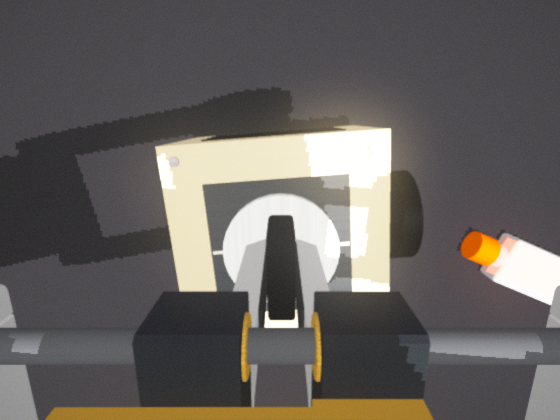

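The flange is down, with a 0.1 mm gap and a 17 N push. The wing lies across the slot marks at (217,252) and (345,244), and the carrier is against its stop. I hand in.

Run:
```python
from h import *
go([.5043,.2006,.118],5.5); chk(); go([.5043,.2006,.118],5.5); print(close_job())
```

```text
t 10.8 pos [0.505  0.2007 0.1185] F [-2.3  0.3 18.3] w 0.0141 | shift [ 0.     -0.0007  0.0005] turn [ 0.002  -0.0042 -0.011 ]
flange [0.5042 0.1986] 0.00011 underside above house 0.0001 house [0.5032 0.2037]
t 10.85 pos [0.505  0.2007 0.1185] F [-3.1  0.6 17.4] w 0.0139 | shift [ 0.     -0.0007  0.0005] turn [ 0.0019 -0.0042 -0.0109]
the job is handed in; nothing more can be done
None
```

The lamp carrier is in the lamphouse socket, pushed fully home and turned clockwise to its stop. The gripper is still holding it and pressing it down, ready for your lock screw. I handed the job in at about 10.9 s of the 45 s allowed; it gave no verdict.

**Last checks**
- **Seating:** the flange is about 0.1 mm above the plate, with about 17–18 N of push and the arm still.
- **Turn:** about 95° from the slots, with roughly 0.44 N m measured at the stop.
- **Grip:** the jaws are closed on the 14 mm wing.
- **Centring:** the flange is within about 0.5 mm of the socket centre I measured before insertion.

**What disagreed**
- **Lamphouse fit:** the final wrist-camera fit of the lamphouse was about 5 mm off in y. The gripper hid part of the box in that view, so I used the earlier unobstructed fits.
- **Drift while turning:** the arm gave about 2.5 mm sideways under the push partway through the turn, and I corrected it.
- **Other things on the bench:** I planned no contact with them and felt none, but I took no final overview picture to confirm they had not moved.

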